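# Open the dust sampler's inlet shutter

## Task

Open the flush inlet shutter of the dust sampler, the instrument with the round dial on its panel: press down on the handle-less plate and slide it fully open, into the empty half of its channel. Leave the shutter of the other instrument, the gas meter with the screen and keys, where it is.

Things in the scene. Friction and masses are not known exactly. Their poses are not given: they have to be found in the camera images.
- dust_shutter_top (a point): Middle of the top face of the dust sampler's shutter: aluminium plate 56 mm wide, 66 mm along its slide, dark ribs, flush in the grey top of a fixed black case 190 x 230 x 90 mm that also has a round dial (52 mm wide, 8 mm high, 75 mm to the point's +x side). Moves with the plate; at rest 90 mm above the table. z up, y the level direction of opening, turned with the case.
- dust_shutter (a joint): Opening of that shutter in m: 0 shut (over a black grille), 0.070 fully open at its stop; grows along the point's y. It runs in a channel 60 x 141 mm, 10 mm deep; the other half is empty. The plate is sprung: pressed, it sinks 1 mm per 2.5 N, at most 4 mm (9 to 11 N). It slides against 1.2 N, so 2 to 4 mm of press lets a fingertip carry it; it stays where left.
- gas_shutter_top (a point): Middle of the top face of the gas meter's shutter: the same plate, channel and heights in a like black case that has a rectangular screen (44 x 82 mm, 5 mm high) and three small white keys instead of a dial. Same axes. Not to be moved.
- gas_shutter (a joint): Opening of the gas meter's shutter in m: 0 shut, 0.070 fully open; it may start part open. Not to be moved.

How it is judged:
By the outcome, as a careful person would: the job done as asked, in the order asked, and still so for the second after the job is handed in, with the robot touching nothing.
It also fails if it takes over 32 s, if anything falls off the work surface, if the arm or the gripper's body presses on something with over 40 N, if the wrist force passes 120 N, or if a joint passes its speed limit or range.

## Robot

A 6-joint arm with a two-finger parallel gripper is mounted at the origin on the work surface. World frame = base frame: x ahead of the robot, y to its left, z up, the work surface at z = 0. Lengths are in m, angles in rad, forces in N, time in s.
With the tool pointing down it reaches from about 0.275 to 0.775 m from the base axis. Payload 14.6 kg.
Tool frame: the origin (TCP) lies on the centre line of the jaws, within the pads' length; the fingertips stand 19 mm ahead of it and the grasp point (between the pads) is the TCP; z points along the fingers, y is the line along which they close (so a half turn about z gives the same grasp; the last joint's range is limited). The gripper opens to 85 mm and grips with 20 to 120 N. Pads are 22 mm wide; open, the fingers measure 114 mm over their backs; the gripper's body (76 mm by 85 mm) begins 54 mm behind the grasp point. The pads swing forward as they close: fully open they stand 13 mm farther back than shut.
Start: joints at [-1.393, 0.263, -0.048, 1.259, 0, 1.415], TCP at [0.172, -0.496, 0.25] pointing down, gripper open.
Joint ranges: [-2.65, 2.65], [-0.89, 1.7], [-1.18, 1.37], [-2.13, 2.11], [-1.35, 1.29], [-3.14, 3.14]. Speed limits (rad/s): [1.89, 1.89, 2.57, 2.79, 3.14, 3.14].

## Interface

Orientations are given as a unit quaternion [x, y, z, w].
In Python, from plant import r gives the robot as it stands. The module is installed in compiled form; this text tells all that it offers.
- The arm moves only by the tool step_arm, never from a script. Its argument "increments" is a list of rows, each an object of numbers: "jaw": the finger opening in m, from 0 to 0.0854; "x", "y", "z": the shift along the tool's x, y, z in m; "twist": the turn about the tool's z in degrees. In form: [{"jaw": .., "x": .., "y": .., "z": .., "twist": ..}, ...]. A call has 1 to 10 rows; each row is the pose to reach, as a shift and turn from the pose commanded when the call began, along the tool's axes at that moment; what a row does not reach only later rows make up. A row lasts 1/12 s, in which the tool goes at most 41.7 mm and 7.16 degrees, less where a joint would pass 70% of its speed; a pose out of reach is approached as far as the arm can. A call with a gripper value outside its range is refused whole. The fingers move at their own pace and stop on an object; "squeeze" is the grip in N (left out, the last holds). Time passes only in rows, so rows that repeat a pose let the fingers close. It gives the time, the measured TCP pose, the force, the opening and the grip force at its end, in the units of the state.
- r.state(): the state, without advancing time (a new reading comes with each control period).
- r.read_camera(name): name is "scene" or "side" or "wrist"; returns the picture (480x640x3 uint8, blue, green, red); there is no depth.
- r.camera_params(name): a dict with "camera_matrix" (3x3 intrinsics, pixels), "rvec" (rotation vector, rad) and "tvec" (3), from world to camera coordinates, as OpenCV has them. Camera axes: x right, y down, z forward; pixel columns grow to the right and rows downward; lengths in m; the calibration is good to about 2 mm. A picture is of the moment at which its call begins: read the wrist's pose just before it. camera_params takes no time and is no camera call; for the wrist camera it gives the pose at the moment of the call.
- r.finish_job(): hands the job in; it is judged then, once.
The state is a dict: "clock": time; "joint_positions": joint angles; "dq": joint speeds; "effort": joint torques, N m; "tcp_pos": TCP position; "ee_rot": TCP orientation; "ft_force": force on the tool from outside, world axes, zero at the start; "moment": the same for the moment, N m; "grip_width": finger opening in m; "grip_force": force on a finger pad.
Only numpy, scipy, OpenCV 4.12 (cv2) and the standard library are available. Lean on these libraries where they do the work, as an engineer would, in place of code of your own. Each camera call takes 0.05 s, during which the arm holds its last target. There are 200 camera calls.

## Working session

There is one attempt and no reset: what is moved stays moved. The work goes in short steps, Python scripts to look and compute and a tool call to move; the robot and the scene stay as the last step left them, time stands still between calls to the robot, and variables do not carry over. Pictures are saved under pics/ and viewed, at most 10 in all, crops included, and the job is handed in when it is done.

Besides the shell and the picture viewer there is one more tool, called after "Request:" as name(argument=value, ...), one argument or row to a line, values as JSON. step_arm: Moves the arm, as the interface text tells. Its arguments: {"type":"object","properties":{"increments":{"type":"array","items":{"type":"object","properties":{"jaw":{"type":"number"},"x":{"type":"number"},"y":{"type":"number"},"z":{"type":"number"},"twist":{"type":"number"}}}},"squeeze":{"type":"number"}},"required":["increments"]}

```bash
mkdir -p pics; python3 - <<'E'
from plant import r
import cv2,numpy as np
s=r.state();print(s['clock'],s['tcp_pos'],s['ee_rot'],s['grip_width'])
a=r.read_camera("scene");b=r.read_camera("side")
cv2.imwrite("pics/scene.png",a);cv2.imwrite("pics/side.png",b)
for n in("scene","side"):
    p=r.camera_params(n);R=cv2.Rodrigues(np.array(p['rvec']))[0];print(n,-R.T@np.array(p['tvec']).ravel(),R[2],p['camera_matrix'])
E
```

```text
0.0 [ 0.1714381  -0.49592979  0.24981075] [ 9.86189904e-01  1.65617519e-01 -1.37359661e-05 -5.57368492e-04] 0.08516185972950427
scene [ 1.01638375 -0.20486217  0.48147601] [-0.80953783  0.23714495 -0.5370389 ] [[435.65292121   0.         326.72569869]
 [  0.         435.65292121 232.81162198]
 [  0.           0.           1.        ]]
side [0.06755265 0.71174693 0.75095547] [ 0.39850148 -0.71203854 -0.57809834] [[609.69639623   0.         305.0157416 ]
 [  0.         609.69639623 247.9913521 ]
 [  0.           0.           1.        ]]
```

View pics/scene.png

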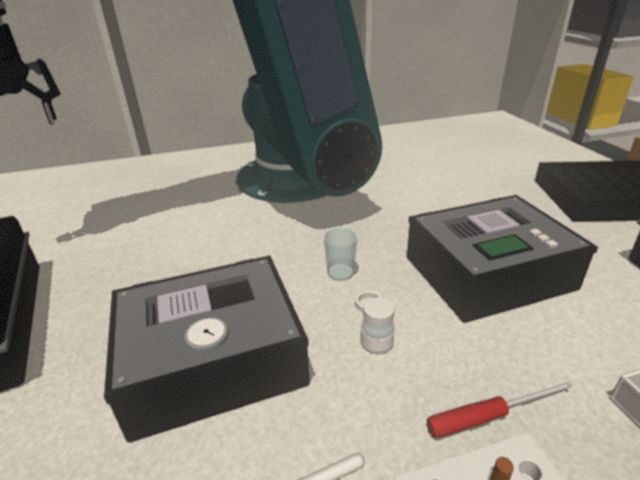

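View pics/side.png

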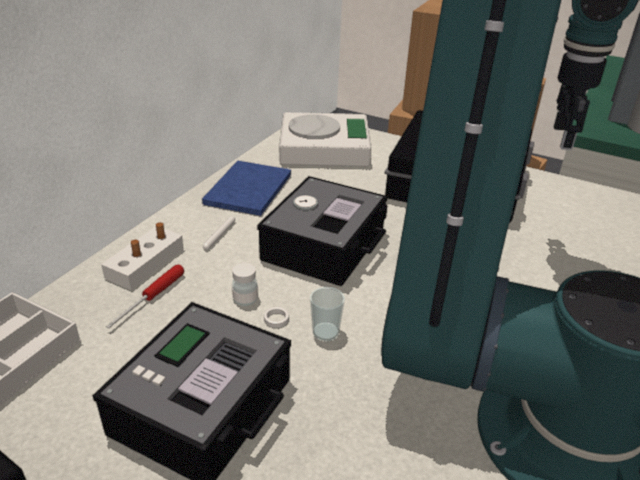

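The scene picture shows the dust sampler at left: dial (206,332), plate about (184,303), empty half about (237,292), and a sliver of grille at (152,312). The gas meter is at right with its screen at (503,246). The side view shows the same dial at (305,202) and plate at (342,209).

```bash
cat > h.py <<'E'
import cv2,numpy as np
def ray(p,uv,z):
    R=cv2.Rodrigues(np.array(p['rvec'],float))[0];t=np.array(p['tvec'],float).ravel();K=np.array(p['camera_matrix'])
    c=-R.T@t;d=R.T@np.linalg.inv(K)@np.array([*uv,1.]);return c+d*(z-c[2])/d[2]
E
python3 - <<'E'
from h import *;from plant import r
for n,box,dl in(("scene",(140,270,265,335),(206,328)),("side",(318,190,370,235),(305,200))):
    im=cv2.imread(f"pics/{n}.png");p=r.camera_params(n)
    x0,y0,x1,y1=box;g=im[y0:y1,x0:x1].astype(int)
    v=g.mean(2);m=((g[...,0]-g[...,1]>3)&(v>110)).astype(np.uint8)
    m=cv2.morphologyEx(m,cv2.MORPH_CLOSE,np.ones((5,5)))
    k,l,st,_=cv2.connectedComponentsWithStats(m);i=1+st[1:,4].argmax()
    pts=np.argwhere(l==i)[:,::-1]+[x0,y0]
    W=np.array([ray(p,q,.09)[:2] for q in pts],np.float32)
    print(n,st[i],cv2.minAreaRect(W),'dial',ray(p,dl,.098))
p=r.camera_params("scene")
for q in [(146,301),(251,279),(256,298),(146,325),(112,290),(268,260),(306,338),(113,392)]:print(q,ray(p,q,.09).round(4))
im=cv2.imread("pics/scene.png")[250:400,100:310];cv2.imwrite("pics/c.png",cv2.resize(im,None,fx=3.6,fy=3.6,interpolation=2))
E
```

```text
scene [ 18  16  52  35 878] ((0.5293712615966797, -0.2677473723888397), (0.057977963238954544, 0.06515216827392578), 2.419929265975952) dial [ 0.59796951 -0.24031926  0.098     ]
side [  6   8  37  22 466] ((0.5286972522735596, -0.2652354836463928), (0.05757860094308853, 0.06933405250310898), 4.534892559051514) dial [ 0.60388937 -0.2424506   0.098     ]
(146, 301) [ 0.5107 -0.3157  0.09  ]
(251, 279) [ 0.509  -0.1719  0.09  ]
(256, 298) [ 0.5526 -0.1718  0.09  ]
(146, 325) [ 0.5594 -0.3138  0.09  ]
(112, 290) [ 0.4703 -0.3628  0.09  ]
(268, 260) [ 0.4708 -0.1399  0.09  ]
(306, 338) [ 0.6454 -0.1259  0.09  ]
(113, 392) [ 0.6557 -0.3437  0.09  ]
```

View pics/c.png

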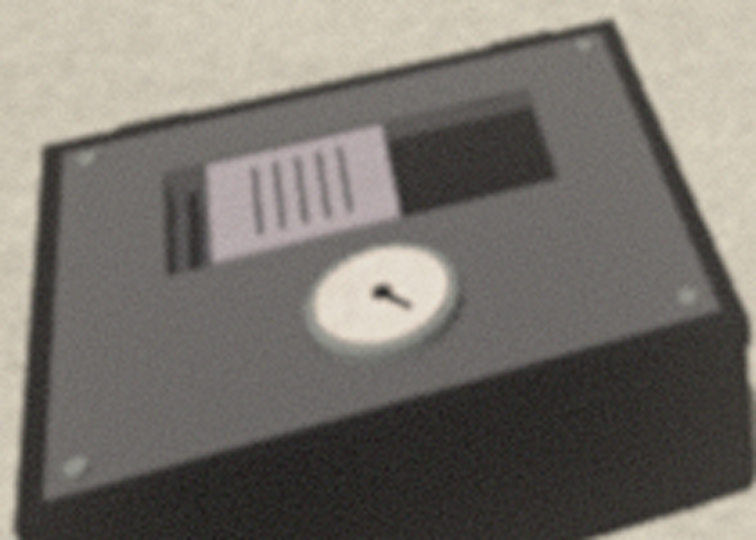

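The plate is about 10 mm open, at about (0.529, -0.266) from both views. Its size matches, and the channel measures 143 mm. Opening runs along +y with the case turned about 4°. I'll move above it with the jaws closed.

Request:
step_arm(
  increments=[
    {"jaw": 0, "x": 0.035, "y": -0.009, "z": 0, "twist": 3},
    {"jaw": 0, "x": 0.075, "y": -0.018, "z": 0, "twist": 6},
    {"jaw": 0, "x": 0.115, "y": -0.028, "z": 0, "twist": 9},
    {"jaw": 0, "x": 0.155, "y": -0.038, "z": 0, "twist": 12},
    {"jaw": 0, "x": 0.195, "y": -0.048, "z": 0, "twist": 15},
    {"jaw": 0, "x": 0.235, "y": -0.058, "z": 0, "twist": 15},
    {"jaw": 0, "x": 0.275, "y": -0.067, "z": 0, "twist": 15},
    {"jaw": 0, "x": 0.315, "y": -0.077, "z": 0, "twist": 15},
    {"jaw": 0, "x": 0.355, "y": -0.087, "z": 0, "twist": 15},
    {"jaw": 0, "x": 0.39, "y": -0.095, "z": 0, "twist": 15},
  ],
)

```text
clock: 0.93
tcp_pos: [0.5108, -0.277, 0.25]
ee_rot: [0.999, 0.036, -0.0, -0.0]
ft_force: [0.8, -0.3, 0.3]
grip_width: -0.0001
grip_force: 0.0
```

Request:
step_arm(
  increments=[
    {"jaw": 0, "x": 0, "y": 0, "z": 0.02},
    {"jaw": 0, "x": 0, "y": 0, "z": 0.05},
    {"jaw": 0, "x": 0, "y": 0, "z": 0.07},
    {"jaw": 0, "x": 0, "y": 0, "z": 0.07},
    {"jaw": 0, "x": 0, "y": 0, "z": 0.07},
  ],
)

```text
$.increments[0]: bad value
```

```bash
python3 - <<'E'
from h import *;from plant import r
from scipy.spatial.transform import Rotation as Ro
s=r.state();R=Ro.from_quat(s['ee_rot']).as_matrix()
print(s['clock'],s['tcp_pos'],R[:,0],s['grip_width'],s['ft_force'])
print('tool shift to plate',R.T@(np.array([.529,-.2665,s['tcp_pos'][2]])-s['tcp_pos']))
p=r.camera_params("wrist");w=r.read_camera("wrist");cv2.imwrite("pics/w1.png",w);cv2.imwrite("pics/s1.png",r.read_camera("scene"))
Rc=cv2.Rodrigues(np.array(p['rvec']))[0];q=Rc@np.array([.529,-.2665,.09])+np.array(p['tvec']).ravel();q=np.array(p['camera_matrix'])@q;print(q/q[2])
E
```

```text
0.9333 [ 0.51081671 -0.27697859  0.250027  ] [ 9.97424769e-01  7.17201222e-02 -2.34611540e-04] -7.613192801768592e-05 [ 0.76221772 -0.27927956  0.32308196]
tool shift to plate [ 1.88879875e-02 -9.14749659e-03 -8.08814343e-07]
[308.00644867 193.47643136   1.        ]
```

View pics/w1.png

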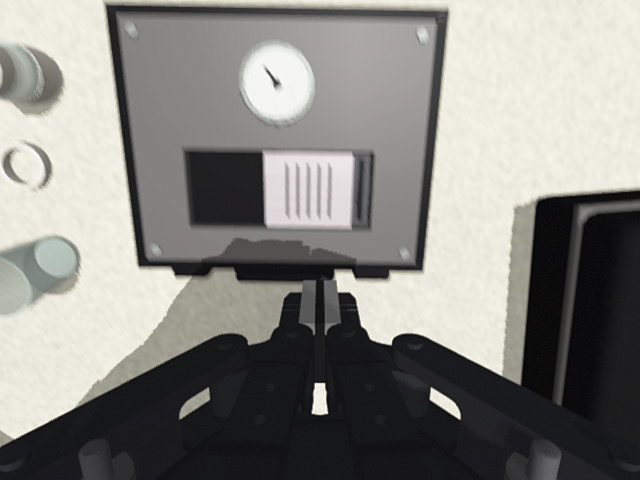

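The wrist view shows the plate centred at about (309,190), against a predicted (308,193). That confirms the position, and the slide runs parallel to tool y. Now I'll centre on it and descend.

Request:
step_arm(
  increments=[
    {"jaw": 0, "x": 0.01, "y": -0.005, "z": 0.02, "twist": 0},
    {"jaw": 0, "x": 0.019, "y": -0.009, "z": 0.05, "twist": 0},
    {"jaw": 0, "x": 0.019, "y": -0.009, "z": 0.085, "twist": 0},
    {"jaw": 0, "x": 0.019, "y": -0.009, "z": 0.11, "twist": 0},
    {"jaw": 0, "x": 0.019, "y": -0.009, "z": 0.125, "twist": 0},
    {"jaw": 0, "x": 0.019, "y": -0.009, "z": 0.125, "twist": 0},
    {"jaw": 0, "x": 0.019, "y": -0.009, "z": 0.125, "twist": 0},
  ],
)

```text
clock: 1.62
tcp_pos: [0.5268, -0.2688, 0.1251]
ee_rot: [0.999, 0.035, -0.001, -0.0]
ft_force: [-0.5, -0.4, 0.4]
grip_width: 0.0001
grip_force: 0.0
```

Request:
step_arm(
  increments=[
    {"jaw": 0, "x": 0, "y": 0, "z": 0.008, "twist": 0},
    {"jaw": 0, "x": 0, "y": 0, "z": 0.014, "twist": 0},
    {"jaw": 0, "x": 0, "y": 0, "z": 0.017, "twist": 0},
    {"jaw": 0, "x": 0, "y": 0, "z": 0.017, "twist": 0},
  ],
)

```text
clock: 1.95
tcp_pos: [0.5275, -0.2689, 0.1082]
ee_rot: [0.999, 0.035, 0.0, 0.0]
ft_force: [-0.5, 0.2, 3.0]
grip_width: -0.0004
grip_force: 1.4
```

Request:
step_arm(
  increments=[
    {"jaw": 0, "x": 0, "y": 0, "z": 0.001, "twist": 0},
    {"jaw": 0, "x": 0, "y": 0, "z": 0.002, "twist": 0},
    {"jaw": 0, "x": 0, "y": 0, "z": 0.002, "twist": 0},
    {"jaw": 0, "x": 0, "y": 0, "z": 0.002, "twist": 0},
  ],
)

```text
clock: 2.28
tcp_pos: [0.5275, -0.2689, 0.1068]
ee_rot: [0.999, 0.035, 0.0, 0.0]
ft_force: [-1.9, -0.3, 6.2]
grip_width: -0.0001
grip_force: 3.1
```

Request:
step_arm(
  increments=[
    {"jaw": 0, "x": 0, "y": -0.002, "z": 0.0005, "twist": 0},
    {"jaw": 0, "x": 0, "y": -0.006, "z": 0.0005, "twist": 0},
    {"jaw": 0, "x": 0, "y": -0.011, "z": 0.0005, "twist": 0},
    {"jaw": 0, "x": 0, "y": -0.016, "z": 0.0005, "twist": 0},
    {"jaw": 0, "x": 0, "y": -0.021, "z": 0.0005, "twist": 0},
    {"jaw": 0, "x": 0, "y": -0.026, "z": 0.0005, "twist": 0},
    {"jaw": 0, "x": 0, "y": -0.031, "z": 0.0005, "twist": 0},
    {"jaw": 0, "x": 0, "y": -0.036, "z": 0.0005, "twist": 0},
    {"jaw": 0, "x": 0, "y": -0.04, "z": 0.0005, "twist": 0},
    {"jaw": 0, "x": 0, "y": -0.04, "z": 0.0005, "twist": 0},
  ],
)

```text
clock: 3.12
tcp_pos: [0.5252, -0.2285, 0.1066]
ee_rot: [0.999, 0.036, 0.001, 0.0]
ft_force: [0.9, 1.9, 6.1]
grip_width: -0.0001
grip_force: 3.3
```

```bash
python3 - <<'E'
from h import *;from plant import r
w=cv2.resize(r.read_camera("wrist")[60:360,60:480],None,fx=1.5,fy=1.5);cv2.imwrite("pics/w2.png",w)
E
```

```text
(no output)
```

View pics/w2.png

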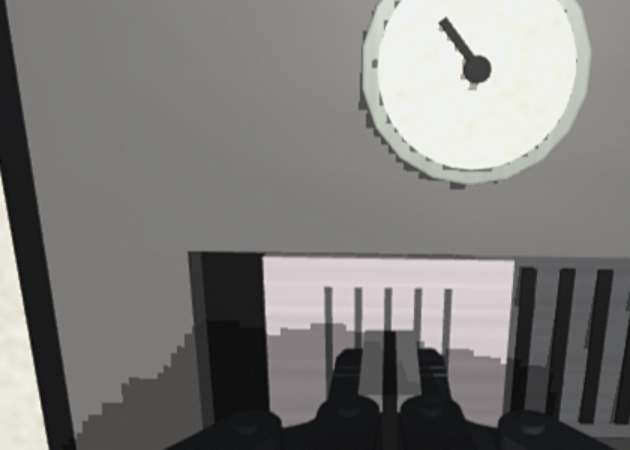

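The plate moves with the finger. The gap left at the opening end (columns 200–265) is about 18 mm. I'll slide on to the stop.

Request:
step_arm(
  increments=[
    {"jaw": 0, "x": 0, "y": -0.004, "z": 0, "twist": 0},
    {"jaw": 0, "x": 0, "y": -0.009, "z": 0, "twist": 0},
    {"jaw": 0, "x": 0, "y": -0.013, "z": 0, "twist": 0},
    {"jaw": 0, "x": 0, "y": -0.016, "z": 0, "twist": 0},
    {"jaw": 0, "x": 0, "y": -0.019, "z": 0, "twist": 0},
    {"jaw": 0, "x": 0, "y": -0.021, "z": 0, "twist": 0},
    {"jaw": 0, "x": 0, "y": -0.023, "z": 0, "twist": 0},
    {"jaw": 0, "x": 0, "y": -0.023, "z": 0, "twist": 0},
  ],
)

```text
clock: 3.83
tcp_pos: [0.5237, -0.2063, 0.1067]
ee_rot: [0.999, 0.035, 0.001, 0.001]
ft_force: [0.9, -1.3, 6.9]
grip_width: -0.0
grip_force: 3.3
```

```bash
python3 - <<'E'
from h import *;from plant import r
w=cv2.resize(r.read_camera("wrist")[60:360,60:480],None,fx=1.5,fy=1.5);cv2.imwrite("pics/w3.png",w)
E
```

```text
(no output)
```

View pics/w3.png

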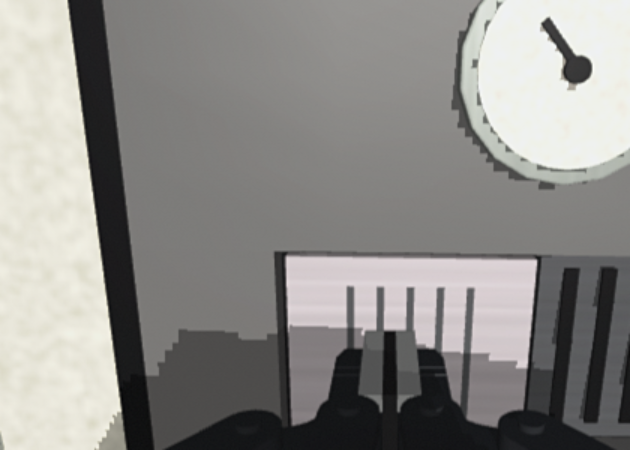

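The finger slipped about 6 mm on the plate, so it is at the stop, with only the wall sliver at columns 277–286. I'll give it one more nudge with firmer pressure, then lift straight up.

Request:
step_arm(
  increments=[
    {"jaw": 0, "x": 0, "y": 0, "z": 0.0005, "twist": 0},
    {"jaw": 0, "x": 0, "y": -0.003, "z": 0.0005, "twist": 0},
    {"jaw": 0, "x": 0, "y": -0.005, "z": 0.0005, "twist": 0},
    {"jaw": 0, "x": 0, "y": -0.005, "z": 0.0005, "twist": 0},
    {"jaw": 0, "x": 0, "y": -0.005, "z": -0.005, "twist": 0},
    {"jaw": 0, "x": 0, "y": -0.005, "z": -0.03, "twist": 0},
    {"jaw": 0, "x": 0, "y": -0.005, "z": -0.07, "twist": 0},
    {"jaw": 0, "x": -0.02, "y": -0.005, "z": -0.11, "twist": 0},
    {"jaw": 0, "x": -0.05, "y": -0.005, "z": -0.14, "twist": 0},
    {"jaw": 0, "x": -0.05, "y": -0.005, "z": -0.14, "twist": 0},
  ],
)

```text
clock: 4.72
tcp_pos: [0.4711, -0.2048, 0.2513]
ee_rot: [0.999, 0.035, 0.002, 0.002]
ft_force: [0.3, 0.6, 1.1]
grip_width: 0.0002
grip_force: 0.0
```

```bash
python3 - <<'E'
from h import *;from plant import r
p=r.camera_params("wrist");w=r.read_camera("wrist");cv2.imwrite("pics/w4.png",w)
E
```

```text
(no output)
```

View pics/w4.png

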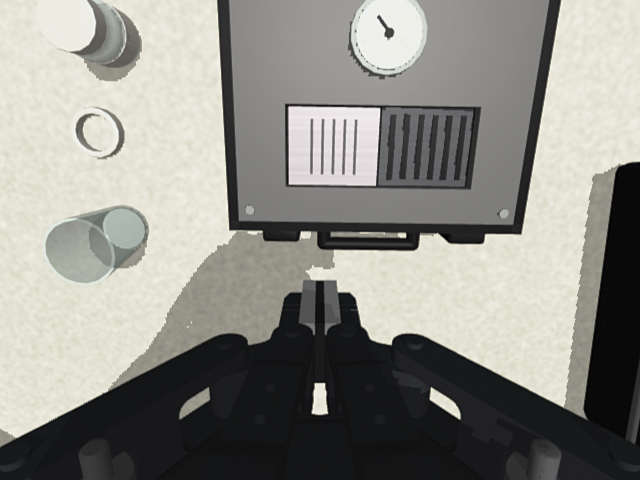

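The plate (columns 288–380) sits against the left end of the channel (287). The grille is fully exposed and the gripper is clear.

```bash
python3 -c "
from plant import r
print(r.finish_job())"
```

```text
the job is handed in; nothing more can be done
None
```

I slid the dust sampler's shutter fully open to its stop and handed the job in at about 5 s, with the gripper clear and the gas meter untouched; the hand-in gave no verdict.

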